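# Key and refit the drive gear on the bench mixer's drive unit

### The arm

A 6-joint arm with a two-finger parallel gripper is mounted at the origin on a cart in front of the work surface, level with it; the furniture and walls round the work are solid. World frame = base frame: x ahead of the robot, y to its left, z up, the work surface at z = 0. Lengths are in mm, angles in degrees, forces in N, time in s.
With the tool pointing down it reaches from about 350 to 850 mm from the base axis. Payload 8.1 kg.
Tool frame: the origin (TCP) lies at the very end of the fingers, on their centre line; the grasp point (between the pads) lies 19 mm behind it (r.grip_point_offset is the distance from the TCP to the grasp point, in mm); z points along the fingers, y is the line along which they close (so a half turn about z gives the same grasp; the last joint's range is limited). The gripper opens to 85 mm and grips with 20 to 120 N. Pads are 22 mm wide; open, the fingers measure 114 mm over their backs; the gripper's body (76 mm by 85 mm) begins 54 mm behind the grasp point. The pads swing forward as they close: fully open they stand 13 mm farther back than shut.
Start: joints at [-74.221, 7.471, 85.268, -0, 87.261, -4.893], TCP at [211.834, -561.366, 231.292] pointing down, gripper open.
Joint ranges: [-169.43, 169.43], [-51.17, 129.36], [1.28, 143.12], [-76.62, 256.62], [0, 156.53], [-152.29, 152.29]. Speed limits (degrees/s): [136.94, 136.94, 159.86, 180, 180, 180].

### API

Orientations are given as [roll, pitch, yaw] about the fixed x, y, z axes, in that order (R = Rz(yaw) Ry(pitch) Rx(roll)).
In Python, from bench import status, eyes, r gives the robot as it stands.
- The arm moves only by the shell command python3 -m handwheel 'ROWS' [FORCE]. ROWS is a JSON object whose one key "series" holds a list that holds one entry, the list of rows, each a list of 7 numbers: the shift along the tool's x, y, z in cm, then the turn, a rotation vector about the tool's x, y, z in rad, then the opening, from 0 (shut) to 1 (fully open). In form: {"series": [[[tx, ty, tz, rx, ry, rz, claw], ...]]}. A call has 1 to 12 rows; each row is the pose to reach, as a shift and turn from the pose commanded when the call began, along the tool's axes at that moment; what a row does not reach only later rows make up. A row lasts 1/8 s, in which the tool goes at most 62.5 mm and 10.7 degrees, less where a joint would pass 70% of its speed; a pose out of reach is approached as far as the arm can. A call with a gripper value outside its range is refused whole. The fingers move at their own pace and stop on an object; FORCE is the grip in N (left out, the last holds). Time passes only in rows, so rows that repeat a pose let the fingers close. It gives the time, the measured TCP pose, the force, the opening and the grip force at its end, in the units of the state.
- status.sense(): the state, without advancing time (a new reading comes with each control period).
- eyes.snapshot(name): name is "scene" or "top" or "wrist"; returns a dict with "img" (384x512x3 uint8, red, green, blue), "mtx" (3x3 intrinsics, pixels), "k1" (the pictures are not rectified: a ray, as slopes to the right and down, at radius r is drawn at 1 + k1 r^2 times it, then the intrinsics apply), "R" (3x3) and "t" (3): a world point X has camera coordinates R X + t. Camera axes: x right, y down, z forward; pixel columns grow to the right and rows downward; lengths in mm; the calibration is good to about 2 mm. A picture is of the moment at which its call begins. There is no depth.
- r.hand_in(): hands the job in; it is judged then, once.
The state is a dict: "time": time; "joint_pos": joint angles; "qd": joint speeds; "joint_efforts": joint torques, N m; "tool_pos": TCP position; "tcp_rot": TCP orientation; "ft_force": force on the tool from outside, world axes, zero at the start; "wrist_torque": the same for the moment, N m; "finger_gap": finger opening in mm; "grip_force": force on a finger pad.
Only numpy, scipy, OpenCV 4.12 (cv2) and the standard library are available. Lean on these libraries where they do the work, as an engineer would, in place of code of your own. Each camera call takes 0.05 s, during which the arm holds its last target. There are 200 camera calls.

### The job

The mixer's drive unit has been cleaned and needs its gear back on. Drop the loose key upright into the slot of the upright shaft, all the way down to the slot's floor, then slide the white gear down over the shaft and key with its keyway lined up, and press it fully home so that the stiff seal ring under it is pushed right down to the flange. Go by feel and never force the parts (no contact force, pressing or wedging, above 60 newtons), and leave the prep cup and the timer where they are.

Things in the scene. Friction and masses are not known exactly. Their poses are not given: they have to be found in the camera images.
- drive: fixed drive unit: grey rounded housing 150 x 120 mm (x, y), top 40 mm above the table, origin at the centre of its underside, z up, black terminal block at its -x end. A round flange (72 mm across, top at 46 mm) carries an upright steel shaft, 34 mm across, on the housing's z axis. The shaft turns only stiffly (0.5 N m), stays put, and its slot opens to the side of the housing's +x
- shaft_top (a point): centre of the shaft's top end, 91 mm up; its axes are the housing's, not the shaft's. The slot, 14 mm wide, goes from 2 mm off the axis out through the shaft's side and 30 mm down, to a flat floor at 61 mm; 0.6 mm chamfers at the mouth. It points up to 0.8 rad either way from the housing's +x: this angle is not measured, see it or feel for it with the key's foot
- flange (a point): centre of the flange's top, on the shaft's axis, 46 mm up. A black seal ring, 56 mm across, 8 mm thick, sits round the shaft's foot, its underside 4 to 6 mm above the flange. It slides down to the flange only when pushed with about 9 N (the gear's weight is too little) and stays where pushed; it never reaches up to the slot's floor
- seat (a point): point on the shaft's axis 54 mm above the table: where the centre of the gear's underside is when the gear is fully home, the seal ring down on the flange
- drive_key: loose steel key, an upright bar 18 x 12 x 48 mm (x, y, z), 60 g, standing on the table; origin at the centre of its underside; same either way round, ends chamfered 1 mm. In the slot its x points radially, its centre is about 12 mm off the shaft's axis (play 1 mm inward and at each side) and it stands 4 mm out of the shaft's side and 18 mm above its top: hold it there by the 12 mm faces
- drive_gear: loose white gear, about 0.24 to 0.38 kg, flat on the table, toothed rim down, and goes on that way: rim 84 mm across, 11 mm thick; above it a round boss 60 mm across up to 42 mm (grip this). Origin at the centre of the underside, z up. Through bore 37 mm across with a keyway 14 mm wide, out to 24 mm from the axis, on its own +x side; 2 mm chamfers below
- prep_cup: bystander: small grey prep cup, 66 mm across, 50 mm high; origin at the centre of its underside
- timer: bystander: kitchen timer, 66 x 66 x 23 mm; origin at the centre of its underside

How it is judged (in metres and radians):
On the way, in this order (a step that is already met when the one before it is completed fails the run):
1. the key stands on the floor of the shaft's slot, while the gear is still off the shaft (horizontal distance between drive_key and seat below 0.017 m and z of drive_key in the frame of seat between 0.004 and 0.01 m and angle between drive_key's own z axis and vertical below 0.15 rad and horizontal distance between drive_gear and seat above 0.06 m), for 0.2 s.
2. the gear is on the shaft over the key, fully home, with the seal ring pushed down (horizontal distance between drive_gear and seat below 0.003 m and z of drive_gear in the frame of seat below 0.0015 m and angle between drive_gear's own z axis and vertical below 0.06 rad), for 0.2 s.
At the end, for the whole second after the job is handed in: The key stands upright in the slot (within 0.15 rad, 17 mm of the shaft axis, 3 mm of the slot floor); the gear is on the shaft over it, toothed rim down, tilt under 0.06 rad, centred within 3 mm, underside at most 1.5 mm above the fully home point; both released and at rest (all of step 2 and horizontal distance between drive_key and seat below 0.017 m and z of drive_key in the frame of seat between 0.004 and 0.01 m and angle between drive_key's own z axis and vertical below 0.15 rad and linear speed of each of drive_gear, drive_key below 0.02 m/s); the robot touches nothing.
It fails at once if the key is pressed on the drive unit with more than 60 N (contact force between drive_key and drive above 60 N).
It fails at once if the gear is pressed on the drive unit with more than 60 N (contact force between drive_gear and drive above 60 N).
It fails at once if the gear is pressed on the key with more than 60 N (contact force between drive_gear and drive_key above 60 N).
It fails at once if the prep cup or the timer is moved by more than 20 mm (distance of any of prep_cup, timer from where it was at the start of the episode above 0.02 m).
It also fails if it takes over 72 s, if anything falls off the work surface, if the arm or the gripper's body presses on something with over 40 N, if the wrist force passes 120 N, or if a joint passes its speed limit or range.

## Working session

There is one attempt and no reset: what is moved stays moved. The work goes in short steps, Python scripts to look and compute and a shell command to move; the robot and the scene stay as the last step left them, time stands still between calls to the robot, and variables do not carry over. Pictures are saved under pics/ and viewed, at most 10 in all, crops included, and the job is handed in when it is done.

```bash
ls; mkdir -p pics; python3 - <<'E'
from bench import status, eyes, r
import cv2
print(status.sense())
ims=[]
for n in ["scene","top","wrist"]:
    s=eyes.snapshot(n); print(n,s["mtx"].round(1).tolist() if hasattr(s["mtx"],'round') else s["mtx"],s["k1"],s["R"],s["t"])
    cv2.imwrite(f"pics/{n}0.png",s["img"][:,:,::-1])
E
```

```text
pics
{'time': 0.0, 'joint_pos': array([-7.42211426e+01,  7.51387288e+00,  8.53291914e+01,  1.05642315e-03,
        8.72599249e+01, -4.89295207e+00]), 'qd': array([-0.05824143,  0.07559761, -0.06716671, -0.01408352,  0.09428894,
        0.14683198]), 'joint_efforts': array([-7.15083734e-04, -5.69404149e+01, -5.00549769e+01, -2.99053481e-04,
        1.49247417e-02, -3.33384503e-05]), 'tool_pos': array([ 211.69087376, -560.84292848,  230.25813197]), 'tcp_rot': array([-1.79897476e+02, -9.83566725e-03,  2.06717492e+01]), 'ft_force': array([-0.53159497,  0.79707705, -0.16340005]), 'wrist_torque': array([-0.0429863 ,  0.00809359,  0.02074285]), 'grip_force': 0.0, 'finger_gap': 85.2997555881005}
scene [[493.2, 0.0, 253.8], [0.0, 493.2, 182.7], [0.0, 0.0, 1.0]] -0.1978384282755222 [[-0.74546429 -0.66641893 -0.01299235]
 [-0.51333067  0.58643333 -0.62656809]
 [ 0.42517599 -0.46041477 -0.77925838]] [593.0361476  185.28321558 982.56121553]
top [[380.6, 0.0, 252.4], [0.0, 380.6, 183.7], [0.0, 0.0, 1.0]] -0.08811477485939903 [[-0.01925126 -0.9997767  -0.00871448]
 [-0.99389582  0.02008357 -0.10847926]
 [ 0.10863006  0.00657292 -0.99406052]] [258.54039854 561.080831   865.53214307]
wrist [[281.4, 0.0, 256.5], [0.0, 281.4, 187.7], [0.0, 0.0, 1.0]] -0.010746825198255263 [[ 3.52521049e-01 -9.35803826e-01 -3.32303345e-04]
 [-8.98015363e-01 -3.38385831e-01  2.81182213e-01]
 [-2.63243838e-01 -9.88242352e-02 -9.59654340e-01]] [-599.44294215  -34.57774558  378.2104434 ]
```

View pics/top0.png

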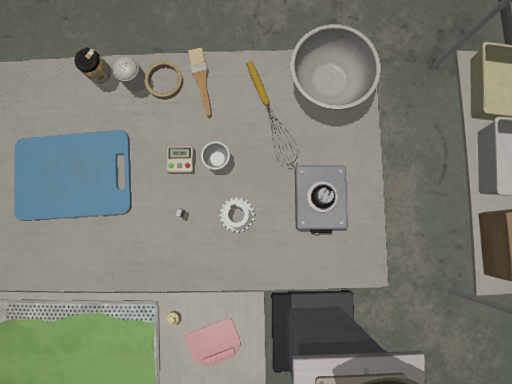

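View pics/scene0.png

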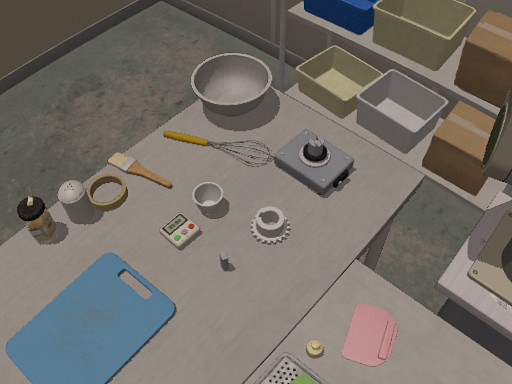

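```bash
cat > h.py <<'E'
import numpy as np, cv2
from scipy.spatial.transform import Rotation as Ro
from bench import status, eyes, r
def ray(s,uv):
    K=np.array(s["mtx"]);k=s["k1"]
    p=cv2.undistortPoints(np.array([[uv]],float),K,np.array([k,0,0,0.]))[0,0]
    R=np.array(s["R"]);t=np.array(s["t"])
    return -R.T@t, R.T@np.array([p[0],p[1],1])
def onz(s,uv,z):
    c,d=ray(s,uv); return c+d*(z-c[2])/d[2]
def proj(s,X):
    K=np.array(s["mtx"]);R=np.array(s["R"]);t=np.array(s["t"])
    return cv2.projectPoints(np.array([X],float),cv2.Rodrigues(R)[0],t,K,np.array([s["k1"],0,0,0.]))[0].ravel()
def pose():
    s=status.sense(); return s["tool_pos"],Ro.from_euler("xyz",s["tcp_rot"],degrees=True)
def go(x,y,z,yaw):
    """shift (cm) and rotvec (rad) in the tool axes to reach a downward pose with tool x at yaw"""
    p,R=pose(); T=Ro.from_euler("xyz",[180,0,yaw],degrees=True)
    print("shift cm",(R.inv().apply(np.array([x,y,z])-p)/10).round(3),"rot",(R.inv()*T).as_rotvec().round(4))
def save(s,n,box=None,f=1):
    im=s["img"][:,:,::-1]
    if box: im=im[box[1]:box[3],box[0]:box[2]]
    cv2.imwrite(f"pics/{n}.png",cv2.resize(im,None,fx=f,fy=f,interpolation=cv2.INTER_CUBIC))
E
python3 - <<'E'
from h import *
s=eyes.snapshot("top"); c=eyes.snapshot("scene"); w=eyes.snapshot("wrist")
for n,uv,z in [("housing",(321.5,198),40),("shaft",(324,194),91),("key",(180,211),48),("gear",(237,215),11),("boss",(238,212),42),("cup",(216,155),50),("timer",(180,160),23)]:
    print(n,onz(s,uv,z).round(1))
for n,uv,z in [("gear",(270,228),11),("key",(224,256),48),("shaft",(316,138),91)]: print("sc",n,onz(c,uv,z).round(1))
p,R=pose()
cw=-np.array(w["R"]).T@np.array(w["t"]); print("cam in tool",R.inv().apply(cw-p), "axes in tool",R.inv().apply(np.array(w["R"])).round(3))
E
```

```text
housing [528.4  87.   40. ]
shaft [533.7  90.1  91. ]
key [504.3 415.6  48. ]
gear [493.8 285.8  11. ]
boss [499.8 281.9  42. ]
cup [633.1 330.8  50. ]
timer [628.  420.7  23. ]
sc gear [490.2 289.5  11. ]
sc key [499.4 418.3  48. ]
sc shaft [535.8  79.   91. ]
cam in tool [  72.80994551   -0.1768835  -141.9912085 ] axes in tool [[-0.001  1.    -0.001]
 [-0.96  -0.001 -0.281]
 [-0.281  0.001  0.96 ]]
```

```bash
python3 -c "
from h import *
go(530,88,190,99)"
```

```text
shift cm [ 52.692 -49.503   4.125] rot [-5.0000e-04 -5.0000e-04 -1.3671e+00]
```

```bash
python3 -m handwheel '{"series": [[[52.7,-49.5,4.1,0,0,-1.367,1],[52.7,-49.5,4.1,0,0,-1.367,1],[52.7,-49.5,4.1,0,0,-1.367,1],[52.7,-49.5,4.1,0,0,-1.367,1],[52.7,-49.5,4.1,0,0,-1.367,1],[52.7,-49.5,4.1,0,0,-1.367,1],[52.7,-49.5,4.1,0,0,-1.367,1],[52.7,-49.5,4.1,0,0,-1.367,1],[52.7,-49.5,4.1,0,0,-1.367,1],[52.7,-49.5,4.1,0,0,-1.367,1],[52.7,-49.5,4.1,0,0,-1.367,1],[52.7,-49.5,4.1,0,0,-1.367,1]]]}'
python3 -c "
from h import *
go(530,88,190,99)
s=eyes.snapshot('wrist'); save(s,'w1',None,1.5)"
```

```text
time: 1.8
tool_pos: [530.7, 90.7, 190.1]
tcp_rot: [180.0, -0.0, 99.1]
ft_force: [0.5, -0.9, -0.1]
finger_gap: 85.6
grip_force: 0.0
shift cm [-0.255 -0.117  0.009] rot [ 0.0002 -0.0004  0.0021]
```

View pics/w1.png

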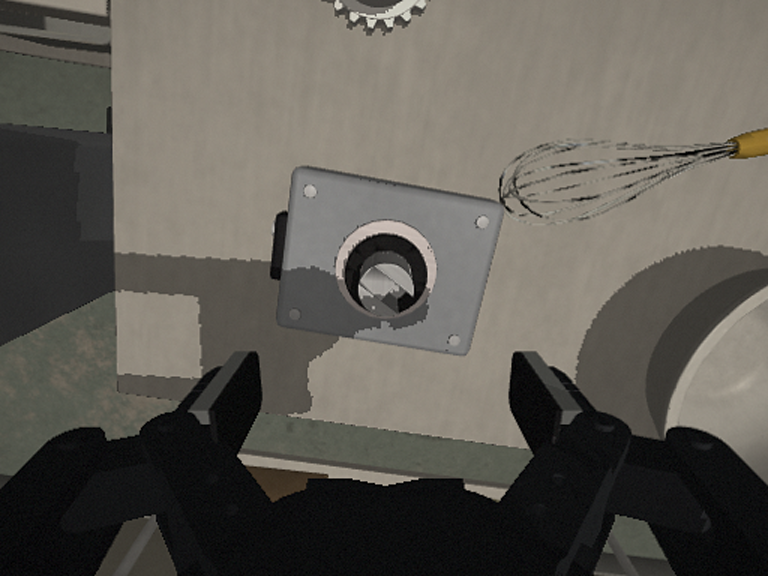

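```bash
python3 -c "
from h import *
s=eyes.snapshot('wrist'); save(s,'w2',(215,140,305,230),6.6)"
```

```text
(no output)
```

View pics/w2.png

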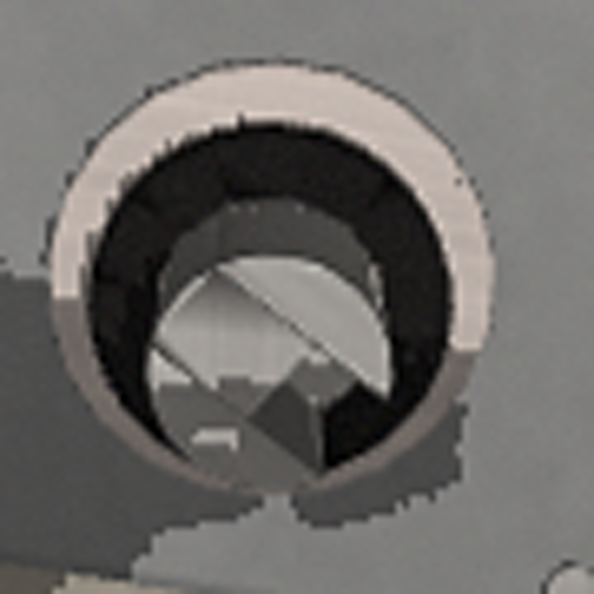

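```bash
python3 - <<'E'
from h import *
s=eyes.snapshot('wrist')
def C(u,v): return (215+(u+.5)/6.6-.5,140+(v+.5)/6.6-.5)
def W(pts,z): return np.array([onz(s,C(*p),z)[:2] for p in pts])
def fit(P):
    A=np.c_[2*P,np.ones(len(P))]; x=np.linalg.lstsq(A,(P**2).sum(1),rcond=None)[0]; return x[:2].round(1),np.sqrt(x[2]+x[0]**2+x[1]**2).round(1)
print("shaft",fit(W([(150,365),(270,256),(390,375),(172,312),(210,271),(325,470),(340,280),(270,491),(195,462),(375,320)],91)))
print("flange",fit(W([(52,265),(80,175),(150,98),(280,62),(400,100),(460,170),(493,280),(475,360),(280,493),(200,480),(100,400)],46)))
a=W([(215,268),(390,395)],91);b=W([(160,345),(325,470)],91);c=W([(315,357),(245,415)],91)
for q in (a,b): d=q[1]-q[0]; print("slot edge yaw",np.degrees(np.arctan2(d[1],d[0])))
d=c[1]-c[0];print("inner",np.degrees(np.arctan2(d[1],d[0])),c.mean(0),np.linalg.norm(d))
u=np.array([np.cos(np.radians(np.degrees(np.arctan2(*(a[1]-a[0])[::-1])))),np.sin(np.arctan2(*(a[1]-a[0])[::-1]))]);n=np.array([-u[1],u[0]])
print("edges along normal",a@n,b@n, "mid point along n",(a@n).mean()/2+(b@n).mean()/2)
# screws: housing centre/yaw (z=40)
g=np.array(s["img"])
P=np.array([onz(s,(x/1.5-.17,y/1.5-.17),40)[:2] for x,y in [(310,191),(483,222),(454,340),(294,314)]]);print("screws",P.round(1).tolist(),P.mean(0));d=P[1]-P[0];print(np.degrees(np.arctan2(d[1],d[0])))
# table objs
st=eyes.snapshot('top')
print(proj(s,[500,285,0]))
E
```

```text
shaft (array([532.2,  84.3]), np.float64(16.4))
flange (array([532.4,  84.9]), np.float64(35.2))
slot edge yaw -27.87914554207846
slot edge yaw -29.60432084136982
inner -129.68056896152206 [533.83706383  82.86797305] 12.694830875238448
edges along normal [330.94620368 330.94620368] [317.75854829 316.88815569] mid point along n 324.134777832213
screws [[473.7, 132.9], [594.3, 131.1], [592.6, 41.0], [471.9, 42.5]] [533.12717217  86.90234403]
-0.8598243377868249
[255.87296627 -22.27776668]
```

```bash
python3 -c "
from h import *
go(498,270,190,115)
go(502,414,160,130)"
```

```text
shift cm [ 1.8452e+01 -2.8000e-01 -1.0000e-02] rot [-1.000e-03  1.000e-04 -2.776e-01]
shift cm [32.608  2.394  2.983] rot [-0.001  -0.     -0.5394]
```

```bash
python3 -m handwheel '{"series": [[[5.5,-0.1,0,0,0,-0.1,1],[11,-0.2,0,0,0,-0.2,1],[16.5,-0.3,0,0,0,-0.278,1],[18.5,-0.3,0,0,0,-0.278,1],[18.5,-0.3,0,0,0,-0.278,1]]]}'
python3 -c "
from h import *
import pickle
pickle.dump(eyes.snapshot('wrist'),open('gear.pkl','wb'))
go(502,414,160,130)"
```

```text
time: 2.62
tool_pos: [498.2, 269.9, 190.4]
tcp_rot: [-180.0, 0.0, 114.9]
ft_force: [-0.7, -0.1, -0.2]
finger_gap: 85.4
grip_force: 0.0
shift cm [13.011  6.422  3.021] rot [-0.0003  0.0007 -0.264 ]
```

```bash
python3 -m handwheel '{"series": [[[5,2.5,1,0,0,-0.1,1],[10,5,2,0,0,-0.2,1],[13,6.4,3,0,0,-0.264,1],[13,6.4,3,0,0,-0.264,1]]]}'
python3 - <<'E'
from h import *
import pickle
k=eyes.snapshot('wrist'); pickle.dump(k,open('key.pkl','wb'))
g=pickle.load(open('gear.pkl','rb'))
def crop(s,X,h,f):
    u=proj(s,X).round().astype(int); print(u-h); im=np.array(s["img"])[max(u[1]-h,0):u[1]+h,max(u[0]-h,0):u[0]+h,::-1]
    return cv2.resize(im,(390,390),interpolation=cv2.INTER_CUBIC)
cv2.imwrite("pics/gk.png",np.hstack([crop(g,[495,286,20],65,6),crop(k,[502,416,24],50,6)]))
E
```

```text
time: 3.18
tool_pos: [501.6, 414.5, 158.7]
tcp_rot: [-179.9, 0.0, 130.1]
ft_force: [-1.0, -0.7, 0.6]
finger_gap: 85.8
grip_force: 0.0
[194  91]
[207 127]
```

View pics/gk.png

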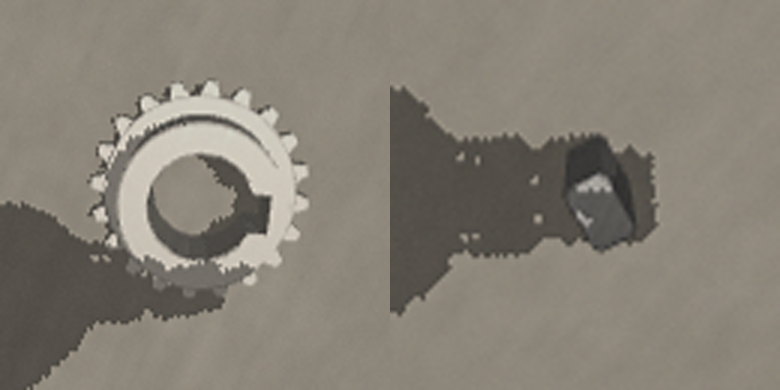

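```bash
python3 - <<'E'
import pickle
from h import *
k=pickle.load(open('key.pkl','rb')); g=pickle.load(open('gear.pkl','rb'))
a=cv2.resize(np.array(k["img"])[155:195,245:285,::-1],(400,400),interpolation=cv2.INTER_LANCZOS4)
a=np.clip(a.astype(float)*1.8-40,0,255).astype(np.uint8)
b=cv2.resize(np.array(g["img"])[115:190,222:297,::-1],(400,400),interpolation=cv2.INTER_LANCZOS4)
cv2.imwrite("pics/gk2.png",np.hstack([a,b]))
E
```

```text
(no output)
```

View pics/gk2.png

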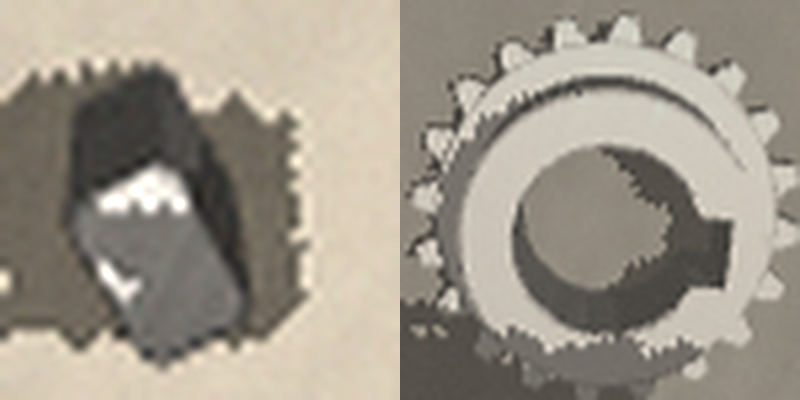

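```bash
python3 - <<'E'
import pickle
from h import *
k=pickle.load(open('key.pkl','rb')); g=pickle.load(open('gear.pkl','rb'))
def fit(P):
    A=np.c_[2*P,np.ones(len(P))]; x=np.linalg.lstsq(A,(P**2).sum(1),rcond=None)[0]; return x[:2].round(1),np.sqrt(x[2]+x[0]**2+x[1]**2).round(1)
ang=lambda d:np.degrees(np.arctan2(d[1],d[0])).round(1)
P=np.array([onz(k,(245+u/10-.5,155+v/10-.5),48)[:2] for u,v in [(72,212),(160,158),(246,305),(155,366)]])
print("key",P.mean(0).round(1)); 
for i,j in [(0,1),(3,2),(0,3),(1,2)]: print(np.linalg.norm(P[j]-P[i]).round(1),ang(P[j]-P[i]))
f=400/75
G=lambda pts,z:np.array([onz(g,(222+(u-400)/f-.5,115+v/f-.5),z)[:2] for u,v in pts])
c=G([(513,239),(605,145),(530,185),(660,160),(540,300),(600,332),(660,312),(692,195)],42); print("bore",fit(c))
kw=G([(733,222),(728,290)],42); m=kw.mean(0); o=fit(c)[0]; print("keyway end",m-o,np.linalg.norm(m-o),ang(m-o),np.linalg.norm(kw[1]-kw[0]),ang(kw[1]-kw[0]))
e=G([(690,215),(733,222)],42);print(ang(e[1]-e[0])); e=G([(688,290),(728,290)],42);print(ang(e[1]-e[0]))
print("boss",fit(G([(465,215),(480,170),(520,120),(600,85),(660,92),(720,125)],42)))
s=k;T=eyes.snapshot('top')
go(P.mean(0)[0],P.mean(0)[1],30,130)
E
```

```text
key [502.6 420.2]
9.6 72.3
10.4 75.2
16.8 -22.5
16.2 -20.0
bore (array([495.9, 287.4]), np.float64(18.4))
keyway end [23.38056182  7.09289611] 24.432761745239755 16.9 13.591407088503214 -67.7
15.6
24.9
boss (array([497.5, 288. ]), np.float64(29.8))
shift cm [ 0.537  0.488 13.006] rot [-0.001   0.0007 -0.0015]
```

```bash
python3 -m handwheel '{"series": [[[0.54,0.49,3,0,0,-0.18,0.6],[0.54,0.49,6.5,0,0,-0.36,0.6],[0.54,0.49,9.5,0,0,-0.525,0.6],[0.54,0.49,11.5,0,0,-0.525,0.6],[0.54,0.49,12.55,0,0,-0.525,0.6],[0.54,0.49,12.55,0,0,-0.525,0.6],[0.54,0.49,12.55,0,0,-0.525,0.0],[0.54,0.49,12.55,0,0,-0.525,0.0],[0.54,0.49,12.55,0,0,-0.525,0.0],[0.54,0.49,12.55,0,0,-0.525,0.0],[0.54,0.49,12.55,0,0,-0.525,0.0]]]}' 30
python3 - <<'E'
from h import *
s=eyes.snapshot('wrist'); save(s,'w3',(150,130,400,384),2.3)
go(502.6,420.2,33,160)
E
```

```text
time: 4.65
tool_pos: [502.4, 422.6, 36.0]
tcp_rot: [179.9, 0.1, 160.1]
ft_force: [-0.8, -1.1, 5.7]
finger_gap: 10.9
grip_force: 30.9
shift cm [-0.097 -0.226  0.305] rot [0.0013 0.0011 0.0023]
```

View pics/w3.png

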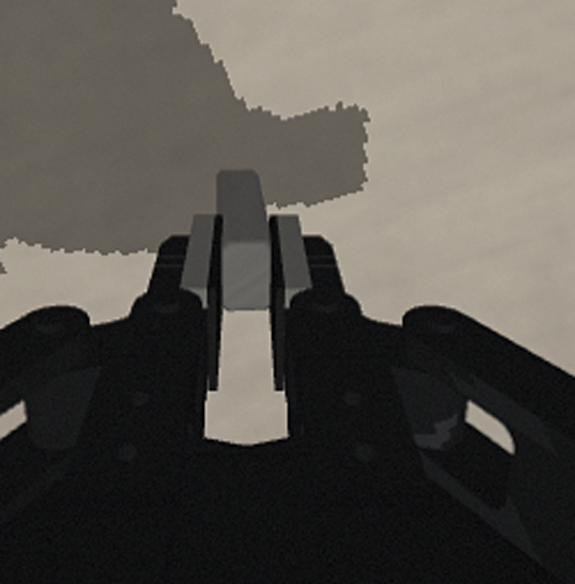

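```bash
python3 -m handwheel '{"series": [[[0,0,-3,0,0,0,0],[0,0,-7,0,0,0,0],[0,0,-10,0,0,0,0],[0,0,-10,0,0,0,0]]]}' 30
python3 - <<'E'
from h import *
st=status.sense(); print(st["ft_force"],st["wrist_torque"],st["finger_gap"])
s=eyes.snapshot('wrist'); save(s,'w4',(210,195,290,275),7)
p,R=pose(); print(p,R.as_euler("xyz",degrees=True))
im=s["img"][190:275,225:290].max(2); 
E
```

```text
time: 5.2
tool_pos: [503.6, 423.7, 138.5]
tcp_rot: [179.7, 0.2, 160.1]
ft_force: [0.6, 0.5, -0.4]
finger_gap: 11.4
grip_force: 29.6
[ 0.59240898  0.47639497 -0.41557856] [-0.03498394  0.01809052 -0.04367638] 11.358437095452627
[502.44121585 422.8146364  135.97642656] [1.79872996e+02 8.20861534e-02 1.60132084e+02]
```

View pics/w4.png

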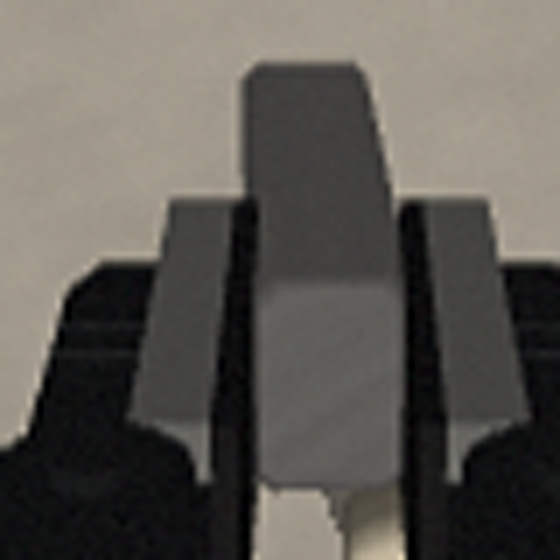

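```bash
python3 - <<'E'
from h import *
from scipy.optimize import least_squares
s=eyes.snapshot('wrist'); p,R=pose(); print(p)
def rt(u,v):
    c,d=ray(s,(210+(u+.5)/7-.5,195+(v+.5)/7-.5)); return R.inv().apply(c-p),R.inv().apply(d)
rows=[(330,283),(330,485),(305,64)]
def X(i,z): c,d=rt(*rows[i]); return (c+d*(z-c[2])/d[2])
f=lambda q:[X(0,q[1]-48)[0]-(q[0]+8),X(1,q[1]-48)[0]-(q[0]-8),X(2,q[1]-.5)[0]-(q[0]+8.5)]
o=least_squares(f,[0,36]);print("key centre x, underside z in tool",o.x,o.fun)
b=o.x[1]; print("y left/right top",[ (lambda c,d:(c+d*(b-48-c[2])/d[2])[1])(*rt(*q)) for q in [(258,380),(404,380)]])
tgt=np.array([532.3,84.6,61])
for rad in (12.5,): 
  a=np.radians(-29); print(tgt[:2]+rad*np.array([np.cos(a),np.sin(a)]))
go(543,78.5,160,151)
E
```

```text
[501.58650574 422.15046012 134.17242353]
key centre x, underside z in tool [-1.96292701 34.43247653] [ 0.40911211 -0.20594939 -0.20316272]
y left/right top [np.float64(-3.4091308329919237), np.float64(7.347139092612377)]
[543.23274634  78.53987975]
shift cm [-15.575 -30.912  -2.579] rot [-0.0002 -0.0002  0.1593]
```

```bash
python3 -m handwheel '{"series": [[[-2.6,-5.1,-2,0,0,0.08,0],[-5.2,-10.2,-2.5,0,0,0.16,0],[-7.8,-15.3,-2.5,0,0,0.16,0],[-10.4,-20.4,-2.5,0,0,0.16,0],[-13,-25.5,-2.5,0,0,0.16,0],[-15.5,-30.9,-2.5,0,0,0.16,0],[-15.5,-30.9,-2.5,0,0,0.16,0],[-15.5,-30.9,-1.5,0,0,0.16,0],[-15.5,-30.9,-0.5,0,0,0.16,0],[-15.5,-30.9,-0.5,0,0,0.16,0],[-15.5,-30.9,-0.5,0,0,0.16,0],[-15.5,-30.9,-0.5,0,0,0.16,0]]]}' 30
python3 - <<'E'
from h import *
for i in range(4):
    s=eyes.snapshot('wrist'); p,R=pose(); print(p.round(1),status.sense()["ft_force"].round(1))
save(s,'w5',(200,150,300,250),6)
go(542,79,140,151)
E
```

```text
time: 6.8
tool_pos: [542.8, 79.4, 140.2]
tcp_rot: [180.0, 0.0, 151.0]
ft_force: [-0.2, 0.2, -0.8]
finger_gap: 10.9
grip_force: 29.7
[542.9  79.2 140.3] [ 0.2 -0.6 -0.1]
[542.9  79.1 140.3] [ 0.1 -0.1 -0.1]
[542.8  79.  140.2] [ 0.1  0.  -1.3]
[542.8  79.  140.1] [ 0.7 -0.9 -0.3]
shift cm [ 0.068 -0.037  0.014] rot [ 0.0003  0.0005 -0.0006]
```

View pics/w5.png

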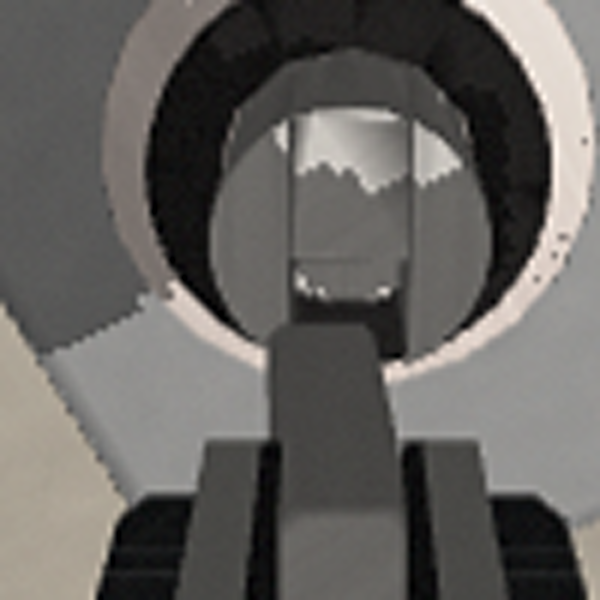

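```bash
python3 - <<'E'
from h import *
s=eyes.snapshot('wrist'); p,R=pose(); print(p)
def T(u,v,z):
    c,d=ray(s,(200+(u+.5)/6-.5,150+(v+.5)/6-.5)); X=c+d*(z-c[2])/d[2]; return R.inv().apply(X-p)[:2]
def fit(P):
    A=np.c_[2*P,np.ones(len(P))]; x=np.linalg.lstsq(A,(P**2).sum(1),rcond=None)[0]; return x[:2].round(1),np.sqrt(x[2]+x[0]**2+x[1]**2).round(1)
print("shaft",fit(np.array([T(u,v,91) for u,v in [(211,230),(230,165),(285,118),(350,106),(410,113),(465,160),(492,230),(490,265),(218,275)]])))
print("slot L",T(293,130,91),T(293,285,91),"R",T(409,130,91),T(405,262,91),"inner",T(350,260,91))
for b in (104,106):
    print("key foot",b,"L",T(268,338,b+1.5),"R",T(381,343,b+1.5),"mid edge",T(322,325,b+.5))
    print("top L",T(280,520,b+47),"R",T(405,520,b+47), "front top",T(340,512,b+48))
E
```

```text
[542.71912031  78.92891919 140.08836959]
shaft (array([12.9,  2.2]), np.float64(16.6))
slot L [26.31569128 -4.60489766] [ 7.38921879 -4.76591006] R [26.31347489  8.85428997] [10.26149836  8.55276375] inner [10.51071322  2.02439734]
key foot 104 L [ 5.96153459 -7.13743518] R [5.37068369 5.42978758] mid edge [ 7.13797515 -1.14141676]
top L [ 6.03890421 -4.14749637] R [6.04059875 6.51835369] front top [7.27303725 0.97552941]
key foot 106 L [ 6.69017742 -7.04175184] R [6.10601308 5.38324987] mid edge [ 7.84927956 -1.11374589]
top L [ 7.01900634 -4.06420586] R [7.02067506 6.43908975] front top [8.24171201 0.98078172]
```

```bash
python3 -m handwheel '{"series": [[[0.15,0.32,0.4,0,0,0,0],[0.15,0.32,0.8,0,0,0,0],[0.15,0.32,1.1,0,0,0,0],[0.15,0.32,1.2,0,0,0,0],[0.15,0.32,1.3,0,0,0,0],[0.15,0.32,1.4,0,0,0,0],[0.15,0.32,1.5,0,0,0,0],[0.15,0.32,1.6,0,0,0,0],[0.15,0.32,1.6,0,0,0,0]]]}' 30; python3 -c "
from h import *
s=eyes.snapshot('wrist');import pickle;pickle.dump(s,open('s6.pkl','wb')); t=status.sense();print(t['tool_pos'],t['ft_force'],t['wrist_torque'])"
```

```text
time: 8.18
tool_pos: [542.7, 82.4, 123.7]
tcp_rot: [-180.0, -0.0, 151.0]
ft_force: [-0.1, -0.9, -0.1]
finger_gap: 11.0
grip_force: 29.7
[542.76345342  82.45209483 123.75645138] [-0.31610364 -0.27859041 -0.14888783] [-0.07563593 -0.00890036 -0.01674458]
```

```bash
python3 -m handwheel '{"series": [[[0,0,0.1,0,0,0,0],[0,0,0.2,0,0,0,0],[0,0,0.3,0,0,0,0],[0,0,0.4,0,0,0,0],[0,0,0.5,0,0,0,0],[0,0,0.5,0,0,0,0]]]}' 30; python3 -c "
from h import *
s=eyes.snapshot('wrist');import pickle;pickle.dump(s,open('s7.pkl','wb')); t=status.sense();print(t['tool_pos'],t['ft_force'],t['wrist_torque'])"
```

```text
time: 8.98
tool_pos: [542.7, 82.5, 118.7]
tcp_rot: [-180.0, -0.0, 151.0]
ft_force: [0.1, -0.3, -1.2]
finger_gap: 11.0
grip_force: 29.7
[542.74304153  82.4586878  118.75404062] [-0.27396145 -0.13589458 -1.28374498] [-0.00202242 -0.03506664  0.02147416]
```

```bash
python3 -m handwheel '{"series": [[[0,0,0.2,0,0,0,0],[0,0,0.4,0,0,0,0],[0,0,0.6,0,0,0,0],[0,0,0.8,0,0,0,0],[0,0,1.0,0,0,0,0],[0,0,1.2,0,0,0,0],[0,0,1.4,0,0,0,0],[0,0,1.6,0,0,0,0],[0,0,1.8,0,0,0,0],[0,0,1.9,0,0,0,0],[0,0,1.9,0,0,0,0]]]}' 30; python3 -c "
from h import *
t=status.sense();print(t['tool_pos'],t['ft_force'],t['wrist_torque'])"
```

```text
time: 10.4
tool_pos: [542.7, 82.4, 99.7]
tcp_rot: [-180.0, -0.0, 151.0]
ft_force: [-0.8, -0.2, -0.3]
finger_gap: 10.8
grip_force: 29.6
[542.6954503   82.39181721  99.66740557] [-0.8187715  -0.21431364 -0.34144624] [-0.1270429   0.08053531 -0.00195814]
```

```bash
python3 -m handwheel '{"series": [[[0,0,0.1,0,0,0,0],[0,0,0.2,0,0,0,0],[0,0,0.25,0,0,0,0],[0,0,0.3,0,0,0,0],[0,0,0.35,0,0,0,0],[0,0,0.4,0,0,0,0],[0,0,0.45,0,0,0,0],[0,0,0.45,0,0,0,0]]]}' 30; python3 -c "
from h import *
t=status.sense();print(t['tool_pos'],t['ft_force'],t['wrist_torque'])"
```

```text
time: 11.4
tool_pos: [543.3, 82.2, 96.8]
tcp_rot: [180.0, 0.1, 151.0]
ft_force: [-5.5, -3.4, 11.9]
finger_gap: 11.1
grip_force: 31.5
[543.33406581  82.17671562  96.81696245] [-5.46274829 -3.35146638 11.91617276] [-0.63886185  0.98833771 -0.00978465]
```

```bash
python3 -m handwheel '{"series": [[[0,0,-0.13,0,0,0,0],[0,0,-0.13,0,0,0,0],[0,0,-0.13,0,0,0,0.2],[0,0,-0.13,0,0,0,0.35],[0,0,-0.13,0,0,0,0.35],[0,0,-0.13,0,0,0,0.35]]]}' 30; python3 -c "
from h import *
t=status.sense();print(t['tool_pos'],t['ft_force'],t['wrist_torque'])"
```

```text
time: 12.15
tool_pos: [542.7, 82.5, 96.4]
tcp_rot: [180.0, -0.0, 151.0]
ft_force: [0.5, 0.2, 0.0]
finger_gap: 30.0
grip_force: 0.0
[542.73516701  82.54203198  96.43742375] [0.50577339 0.21571572 0.04661126] [0.06993948 0.02670185 0.02645104]
```

```bash
python3 -c "
from h import *
go(498,288,130,198.5)"
```

```text
shift cm [13.883 15.793 -3.353] rot [ 1.000e-04 -2.000e-04 -8.296e-01]
```

```bash
python3 -m handwheel '{"series": [[[0,0,-1.5,0,0,0,0.35],[0,0,-4,0,0,0,0.35],[3.5,4,-6,0,0,-0.17,0.6],[7,8,-6,0,0,-0.34,1],[10.5,12,-6,0,0,-0.51,1],[13.9,15.8,-5,0,0,-0.68,1],[13.9,15.8,-4,0,0,-0.83,1],[13.9,15.8,-3.35,0,0,-0.83,1],[13.9,15.8,-3.35,0,0,-0.83,1],[13.9,15.8,-3.35,0,0,-0.83,1],[13.9,15.8,-3.35,0,0,-0.83,1],[13.9,15.8,-3.35,0,0,-0.83,1]]]}' 30
python3 - <<'E'
from h import *
import pickle
s=eyes.snapshot('wrist'); c=eyes.snapshot('scene'); pickle.dump(s,open('g2.pkl','wb'));p,R=pose();print(p)
pickle.dump((p,R.as_quat()),open('g2p.pkl','wb'))
u=proj(s,[498,288,30]).round().astype(int);print(u)
a=cv2.resize(np.array(s["img"])[u[1]-50:u[1]+50,u[0]-50:u[0]+50,::-1],(550,550),interpolation=cv2.INTER_CUBIC)
v=proj(c,[533,88,85]).round().astype(int)
b=cv2.resize(np.array(c["img"])[v[1]-25:v[1]+25,v[0]-12:v[0]+13,::-1],(275//1-30,550),interpolation=cv2.INTER_CUBIC)
cv2.imwrite("pics/last.png",np.hstack([a,b]))
E
```

```text
time: 13.65
tool_pos: [498.2, 287.8, 130.4]
tcp_rot: [180.0, 0.0, -161.5]
ft_force: [0.1, 0.3, -0.6]
finger_gap: 85.4
grip_force: 0.0
[498.11514099 287.94085814 130.31038894]
[257 186]
```

View pics/last.png

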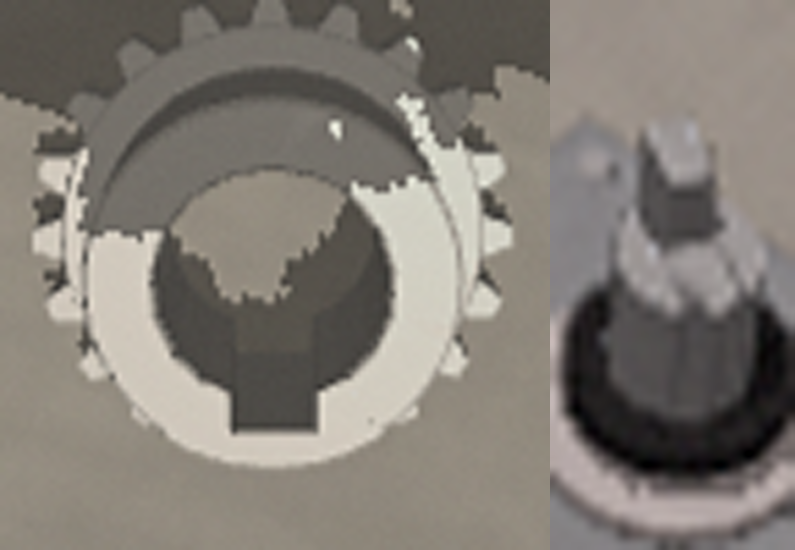

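```bash
python3 - <<'E'
from h import *
import pickle
s=pickle.load(open('g2.pkl','rb'));p,q=pickle.load(open('g2p.pkl','rb'));R=Ro.from_quat(q)
def T(u,v,z):
    c,d=ray(s,(207+(u+.5)/5.5-.5,136+(v+.5)/5.5-.5)); X=c+d*(z-c[2])/d[2]; return R.inv().apply(X-p)[:2]
def fit(P):
    A=np.c_[2*P,np.ones(len(P))]; x=np.linalg.lstsq(A,(P**2).sum(1),rcond=None)[0]; return x[:2].round(1),np.sqrt(x[2]+x[0]**2+x[1]**2).round(1)
print("bore",fit(np.array([T(*a,42) for a in [(152,280),(168,230),(272,170),(350,187),(392,285),(380,330),(165,330),(200,378),(345,380)]])))
print("boss",fit(np.array([T(*a,42) for a in [(88,260),(460,260),(272,467),(110,365),(440,365),(270,95)]])))
a,b=T(231,390,42),T(231,432,42);c,d=T(318,390,42),T(318,432,42);print("edges",a,b,c,d, "end dir",T(318,432,42)-T(231,433,42))
E
```

```text
bore (array([ 2.5, -0.4]), np.float64(18.7))
boss (array([ 2.4, -0.3]), np.float64(29.4))
edges [-14.60911554  -7.16668091] [-21.72931508  -7.22956246] [-14.61561381   6.6014704 ] [-21.73530908   6.65131742] end dir [ 0.16496081 13.88239098]
```

```bash
python3 -m handwheel '{"series": [[[0.2,-0.04,4,0,0,0,1],[0.2,-0.04,8,0,0,0,1],[0.2,-0.04,10.5,0,0,0,1],[0.2,-0.04,11.5,0,0,0,1],[0.2,-0.04,11.5,0,0,0,1],[0.2,-0.04,11.5,0,0,0,0.5],[0.2,-0.04,11.5,0,0,0,0.5],[0.2,-0.04,11.5,0,0,0,0.5],[0.2,-0.04,11.5,0,0,0,0.5],[0.2,-0.04,11.5,0,0,0,0.5]]]}' 40
python3 - <<'E'
from h import *
import pickle
s=eyes.snapshot('wrist'); p,R=pose(); pickle.dump((s,p,R.as_quat()),open('g3.pkl','wb')); print(p)
E
```

```text
time: 15.0
tool_pos: [497.5, 287.6, 17.1]
tcp_rot: [180.0, 0.2, -161.5]
ft_force: [-1.3, -0.7, 5.8]
finger_gap: 58.7
grip_force: 43.8
[497.55360815 287.60020995  17.07770226]
```

```bash
python3 -m handwheel '{"series": [[[0,0,-0.5,0,0,0,0.5],[0,0,-3,0,0,0,0.5],[0,0,-7,0,0,0,0.5],[0,0,-11,0,0,0,0.5],[0,0,-13.5,0,0,0,0.5],[0,0,-13.5,0,0,0,0.5],[0,0,-13.5,0,0,0,0.5],[0,0,-13.5,0,0,0,0.5]]]}' 40
python3 - <<'E'
from h import *
import pickle
s=eyes.snapshot('wrist'); p,R=pose(); pickle.dump((s,p,R.as_quat()),open('g4.pkl','wb')); print(p,status.sense()["ft_force"])
g=np.array(s["img"]).max(2)
for u in (256,262,250): print(u,g[90:330:2,u].tolist())
for z in (-25,14): 
  print(z,[proj(s,p+R.apply([x,0,z])).round(1).tolist() for x in (-30,-24,0,18.5,30,42)])
E
```

```text
time: 16.05
tool_pos: [495.0, 286.5, 147.9]
tcp_rot: [-180.0, -0.2, -161.5]
ft_force: [-0.3, -0.2, -2.9]
finger_gap: 58.6
grip_force: 44.2
[495.11289673 286.54961369 148.11754265] [ 0.02181754  0.50412847 -2.32587147]
256 [93, 95, 94, 93, 92, 92, 93, 93, 92, 93, 92, 92, 93, 94, 94, 92, 94, 93, 93, 95, 94, 92, 93, 92, 92, 90, 92, 89, 94, 90, 92, 94, 94, 83, 123, 127, 126, 128, 129, 122, 128, 126, 126, 126, 126, 93, 84, 86, 84, 85, 84, 84, 84, 81, 116, 124, 124, 123, 125, 125, 123, 124, 123, 123, 124, 104, 156, 154, 158, 159, 159, 159, 160, 160, 159, 159, 157, 157, 157, 159, 160, 162, 160, 158, 161, 85, 83, 84, 83, 85, 84, 83, 85, 83, 83, 85, 85, 84, 84, 86, 85, 84, 84, 86, 82, 76, 215, 207, 208, 209, 211, 98, 103, 103, 101, 102, 101, 12, 11, 18]
262 [92, 95, 94, 92, 92, 95, 92, 92, 93, 94, 92, 94, 93, 95, 94, 95, 94, 93, 94, 93, 93, 94, 92, 89, 92, 91, 93, 91, 92, 93, 90, 94, 91, 93, 92, 91, 86, 76, 126, 115, 129, 127, 128, 127, 126, 104, 84, 86, 84, 87, 84, 85, 85, 84, 112, 122, 122, 124, 125, 125, 126, 127, 124, 124, 122, 123, 148, 152, 152, 154, 157, 157, 157, 157, 156, 155, 154, 1
[... 226 characters left out ...]
93, 93, 94, 91, 89, 90, 92, 91, 89, 88, 91, 91, 92, 92, 92, 94, 92, 92, 92, 88, 162, 160, 163, 90, 92, 94, 93, 92, 81, 86, 129, 122, 126, 127, 127, 127, 126, 102, 83, 85, 86, 85, 83, 85, 85, 84, 113, 119, 124, 125, 125, 124, 125, 124, 124, 123, 125, 123, 149, 156, 158, 158, 160, 159, 159, 158, 159, 156, 158, 162, 163, 161, 161, 159, 156, 155, 161, 86, 85, 84, 86, 84, 83, 84, 86, 84, 84, 83, 84, 84, 85, 84, 83, 82, 83, 85, 83, 78, 217, 210, 208, 208, 211, 124, 123, 122, 103, 103, 79, 12, 14, 17]
-25 [[256.5, 314.3], [256.5, 304.2], [256.5, 261.1], [256.5, 224.6], [256.5, 200.4], [256.5, 173.7]]
14 [[256.6, 270.5], [256.6, 262.1], [256.6, 226.7], [256.6, 197.5], [256.6, 178.4], [256.6, 157.6]]
```

```bash
python3 -c "
from h import *
go(534.3,87.1,148,151)"
```

```text
shift cm [  2.619 -20.157   0.027] rot [-0.0016 -0.0029  0.8293]
```

```bash
python3 -m handwheel '{"series": [[[0.6,-5,0,0,0,0.17,0.5],[1.3,-10,0,0,0,0.34,0.5],[2,-15,0,0,0,0.51,0.5],[2.4,-18.5,0,0,0,0.68,0.5],[2.62,-20.16,0,0,0,0.829,0.5],[2.62,-20.16,0,0,0,0.829,0.5],[2.62,-20.16,0,0,0,0.829,0.5],[2.62,-20.16,0,0,0,0.829,0.5],[2.62,-20.16,0,0,0,0.829,0.5],[2.62,-20.16,0,0,0,0.829,0.5]]]}' 40
python3 - <<'E'
from h import *
import pickle
s=eyes.snapshot('wrist'); p,R=pose(); pickle.dump((s,p,R.as_quat()),open('g5.pkl','wb'))
print(p,status.sense()["ft_force"]); go(534.3,87.1,148,151)
g=np.array(s["img"])
for n,x in (("key corners",[(-3.5,-6),(-3.5,6),(-20,-6),(-20,6)]),):
    for X in x: print(n,X,proj(s,np.append((p+R.apply([1.6+X[0],X[1],0]))[:2],109)).round(1))
print(g.max(2)[230:306:2,232:286:2])
E
```

```text
time: 17.35
tool_pos: [535.3, 88.0, 150.1]
tcp_rot: [180.0, -0.0, 151.1]
ft_force: [0.5, -0.0, -2.7]
finger_gap: 58.5
grip_force: 44.5
[535.33644226  87.87453338 150.12387774] [-0.34322609  0.04366191 -2.34395148]
shift cm [ 0.053 -0.118  0.212] rot [0.     0.0001 0.0012]
key corners (-3.5, -6) [246.4 213.5]
key corners (-3.5, 6) [263.6 213.5]
key corners (-20, -6) [246.6 235. ]
key corners (-20, 6) [263.4 235.1]
[[138 137 138 ... 141 140 109]
 [138 138 138 ... 140 140 142]
 [138 138 139 ... 139 140 130]
 ...
 [123 124 124 ... 211 212 212]
 [122 122 123 ... 212 211 211]
 [122 122 122 ... 211 210 212]]
```

```bash
python3 -m handwheel '{"series": [[[0.05,-0.12,0.2,0,0,0,0.5],[0.05,-0.12,0.5,0,0,0,0.5],[0.05,-0.12,0.5,0,0,0,0.5]]]}' 40
python3 - <<'E'
from h import *
import pickle
s=eyes.snapshot('wrist'); p,R=pose(); pickle.dump((s,p,R.as_quat()),open('g5.pkl','wb'))
print(p)
g=np.array(s["img"]).max(2)
print("    ",*range(214,300,3))
for v in range(196,306,3): print(v,*(f"{x:3d}" for x in g[v,214:300:3]))
E
```

```text
time: 17.77
tool_pos: [534.0, 86.7, 144.6]
tcp_rot: [-180.0, -0.0, 151.0]
ft_force: [-0.5, -0.9, -3.1]
finger_gap: 58.5
grip_force: 44.5
[534.16154102  86.70490929 144.80919111]
     214 217 220 223 226 229 232 235 238 241 244 247 250 253 256 259 262 265 268 271 274 277 280 283 286 289 292 295 298
196 128 111  85  84  84  86  88  88  87  86  88  84  83  84  86  84  81  82  83  88  85  87  86  86  88  88  89 119 226
199 132  83  84  88  85  87  86  87  92 114 118 118 117 119 118 118 117 178 173 169 121  81  86  88  85  89  87  91 157
202  83  84  84  86  86  99 118 120 122 125 129 128 126 126 128 126 126 234 228 226 215 180 181 150  84  90  83  91  93
205  83  87  86 100 118 118 127 126 126 126 125 126 126 128 126 125 126 127 229 227 224 224 222 199 184 150  86  91  91
208  84  85 119 119 127 127 127 126 127 127 126 129 128 126 128 127 128 128 156 228 228 221 221 222 223 209 106 104  91
211  92 120 126 126 127 126 126 128 127 127 125 127 125 126 126 128 128 128 125 126 124 223 222 221 222 222 221 181 150
214 116 127 128 128 127 127 128 126 126 128 127 127 128 127 127 128 129 127 128 1
[... 2938 characters left out ...]
 123 124 123 123 124 104  86  87  87  85  85  85  86  85  86  79 215 212 213 213 214 212 212 212 212
292 124 124 124 122 124 124 125 124 124 124  87  87  87  85  83  84  87  85  86 115 214 212 211 213 211 212 212 212 211
295 116 124 122 124 124 123 123 123 124 124  84  84  86  85  84  84  87  86  86 150 211 212 211 210 211 213 211 212 194
298 155 145 125 124 122 122 124 122 123 123  84  84  84  86  85  86  85  85  85 157 210 212 212 211 213 178 214 164 155
301 156 155 159 111 122 123 124 124 124 123  92  92  91  86 149 149 149 149 148 181 211 212 212 211 210 212 151 159 160
304 154 156 157 157 131 124 120 122 125 123 120 222 213 211 211 210 209 211 211 210 210 212 211 213 213 155 159 160 162
```

```bash
python3 - <<'E'
from h import *
import pickle
s,p,q=pickle.load(open('g5.pkl','rb'));R=Ro.from_quat(q)
g=np.array(s["img"]).max(2)
print(g[230,238:270]); print(g[236,238:270]); print(g[232:246,253]); print(g[254,240:274],g[298,238:278])
def T(u,v,z):
    c,d=ray(s,(u,v)); X=c+d*(z-c[2])/d[2]; return R.inv().apply(X-p)[:2].round(2)
print("key L/R",T(245.5,233,109),T(261.5,233,109),"end",T(253,239.5,109))
zu=p[2]-17; print("keyway below",T(246,254,zu),T(268,254,zu),"end",T(257,258.5,zu)); print("keyway top",T(243,298,zu+42),T(270.5,298,zu+42),T(257,302.5,zu+42))
E
```

```text
[137 139 139 138 140 141 116 106 116  92  96  95 100  98 100  98  99  96
  93  96  96  98  97  72 144 141 139 139 139 140 136 139]
[137 139 139 139 140 141 118 109 112  88  93  94  99  97  98  98  98  98
  95  94  95  94  96  68 145 142 140 140 140 139 137 138]
[ 94  96  98  96  98  98  94  90  95 131 138 136 138 138]
[ 85  84  84  84  83  78  82 139 138 136 137 137 135 136 136 137 138 137
 137 138 140 137 141 139 137 141 140 141 109  83  86  86  87  85] [123 125 122 123 126  91  84  86  85  84  87  85  84  85  86  86  85  86
  85  84  85  86  86  86  85  85  84  85  86  86  85  83  86 157 218 212
 210 211 210 212]
key L/R [-14.12  -6.73] [-14.11   4.32] end [-19.06  -1.57]
keyway below [-19.7   -5.74] [-19.69   8.16] end [-22.89   1.21]
keyway top [-20.03  -5.65] [-20.02   7.82] [-22.64   1.21]
```

```bash
python3 -m handwheel '{"series": [[[0,-0.18,0.5,0,0,0,0.5],[0,-0.18,1,0,0,0,0.5],[0,-0.18,1.5,0,0,0,0.5],[0,-0.18,1.6,0,0,0,0.5],[0,-0.18,1.6,0,0,0,0.5]]]}' 40
python3 - <<'E'
from h import *
for i in range(3):
    s=eyes.snapshot('wrist')
p,R=pose()
g=np.array(s["img"]).max(2); print(p)
for v in (232,240,246,252): print(v,g[v,232:280].tolist())
print(g[220:270,252].tolist()); print(g[298,238:278].tolist())
E
```

```text
time: 18.45
tool_pos: [533.4, 85.2, 129.0]
tcp_rot: [-180.0, -0.0, 151.0]
ft_force: [0.6, -0.1, -3.2]
finger_gap: 58.6
grip_force: 44.5
[533.67911226  85.19833729 129.35795573]
232 [140, 141, 141, 139, 141, 140, 138, 141, 137, 138, 140, 138, 142, 146, 63, 96, 99, 97, 98, 98, 98, 96, 95, 96, 96, 96, 94, 95, 98, 99, 96, 92, 69, 144, 141, 141, 140, 139, 140, 138, 139, 139, 140, 140, 141, 140, 139, 140]
240 [107, 143, 137, 139, 139, 137, 137, 138, 140, 139, 137, 141, 140, 144, 64, 171, 170, 168, 169, 172, 110, 117, 96, 98, 97, 96, 95, 96, 95, 98, 100, 92, 84, 144, 142, 142, 140, 140, 139, 139, 137, 139, 142, 142, 139, 138, 140, 142]
246 [83, 81, 84, 81, 79, 80, 85, 117, 143, 140, 141, 141, 141, 144, 85, 163, 159, 161, 155, 92, 95, 98, 98, 98, 98, 96, 95, 96, 96, 96, 97, 85, 97, 144, 141, 139, 140, 141, 140, 141, 139, 141, 115, 87, 83, 83, 85, 85]
252 [81, 82, 82, 82, 82, 81, 82, 84, 87, 86, 86, 84, 82, 80, 143, 140, 140, 141, 139, 140, 139, 140, 138, 139, 137, 138, 138, 137, 142, 138, 141, 139, 141, 139, 140, 140, 110, 84, 83, 86, 88, 86, 86, 84, 86, 84, 85, 84]
[122, 88, 66, 66, 66, 67, 84, 101, 102, 99, 97, 97, 98, 96, 97, 95, 92, 93, 164, 177, 110, 94, 93, 91, 91, 96, 95, 95, 88, 158, 106, 134, 139, 138, 136, 138, 136, 139, 142, 106, 86, 85, 85, 86, 86, 86, 85, 88, 84, 84]
[123, 123, 124, 125, 126, 90, 85, 85, 84, 86, 87, 88, 86, 86, 86, 87, 85, 86, 85, 84, 87, 87, 85, 87, 88, 86, 85, 85, 85, 87, 85, 84, 85, 154, 218, 213, 213, 213, 211, 212]
```

```bash
python3 -m handwheel '{"series": [[[0,-0.04,0.1,0,0,0,0.5],[0,-0.04,0.2,0,0,0,0.5],[0,-0.04,0.3,0,0,0,0.5],[0,-0.04,0.4,0,0,0,0.5],[0,-0.04,0.5,0,0,0,0.5],[0,-0.04,0.6,0,0,0,0.5],[0,-0.04,0.6,0,0,0,0.5]]]}' 40
```

```text
time: 19.48
tool_pos: [533.2, 84.8, 123.0]
tcp_rot: [-180.0, -0.0, 151.0]
ft_force: [-0.6, 0.3, -2.8]
finger_gap: 59.0
grip_force: 44.5
```

```bash
python3 -m handwheel '{"series": [[[0,0,0.1,0,0,0,0.5],[0,0,0.2,0,0,0,0.5],[0,0,0.3,0,0,0,0.5],[0,0,0.4,0,0,0,0.5],[0,0,0.4,0,0,0,0.5]]]}' 40
```

```text
time: 20.1
tool_pos: [533.2, 84.8, 118.9]
tcp_rot: [-180.0, -0.0, 151.0]
ft_force: [0.7, 0.2, -2.6]
finger_gap: 58.6
grip_force: 44.5
```

```bash
python3 -m handwheel '{"series": [[[0,0,0.2,0,0,0,0.5],[0,0,0.4,0,0,0,0.5],[0,0,0.6,0,0,0,0.5],[0,0,0.8,0,0,0,0.5],[0,0,0.9,0,0,0,0.5],[0,0,1.0,0,0,0,0.5],[0,0,1.1,0,0,0,0.5],[0,0,1.2,0,0,0,0.5],[0,0,1.3,0,0,0,0.5],[0,0,1.3,0,0,0,0.5]]]}' 40
```

```text
time: 21.35
tool_pos: [533.2, 84.8, 106.0]
tcp_rot: [-180.0, -0.0, 151.0]
ft_force: [0.2, -0.2, -3.2]
finger_gap: 58.8
grip_force: 44.5
```

Underside near 89, no contact. Continuing slowly.

```bash
python3 -m handwheel '{"series": [[[0,0,0.1,0,0,0,0.5],[0,0,0.2,0,0,0,0.5],[0,0,0.3,0,0,0,0.5],[0,0,0.4,0,0,0,0.5],[0,0,0.4,0,0,0,0.5]]]}' 40
```

```text
time: 21.98
tool_pos: [533.2, 84.8, 101.9]
tcp_rot: [-180.0, -0.0, 151.0]
ft_force: [0.2, 0.6, -2.8]
finger_gap: 58.4
grip_force: 44.5
```

```bash
python3 -m handwheel '{"series": [[[0,0,0.2,0,0,0,0.5],[0,0,0.4,0,0,0,0.5],[0,0,0.6,0,0,0,0.5],[0,0,0.8,0,0,0,0.5],[0,0,0.8,0,0,0,0.5]]]}' 40
```

```text
time: 22.6
tool_pos: [533.1, 84.8, 93.8]
tcp_rot: [-180.0, -0.0, 151.0]
ft_force: [-0.0, 0.1, -2.5]
finger_gap: 58.6
grip_force: 44.5
```

```bash
python3 -m handwheel '{"series": [[[0,0,0.3,0,0,0,0.5],[0,0,0.6,0,0,0,0.5],[0,0,0.9,0,0,0,0.5],[0,0,1.2,0,0,0,0.5],[0,0,1.4,0,0,0,0.5],[0,0,1.5,0,0,0,0.5],[0,0,1.5,0,0,0,0.5]]]}' 40
```

```text
time: 23.48
tool_pos: [533.3, 84.8, 79.1]
tcp_rot: [-180.0, -0.0, 151.0]
ft_force: [-0.3, -0.1, -2.4]
finger_gap: 58.7
grip_force: 44.5
```

```bash
python3 -m handwheel '{"series": [[[0,0,0.1,0,0,0,0.5],[0,0,0.2,0,0,0,0.5],[0,0,0.3,0,0,0,0.5],[0,0,0.3,0,0,0,0.5]]]}' 60
```

```text
time: 23.98
tool_pos: [533.4, 84.8, 76.4]
tcp_rot: [180.0, 0.0, 151.0]
ft_force: [-1.8, -0.4, 1.0]
finger_gap: 58.3
grip_force: 69.4
```

```bash
python3 -m handwheel '{"series": [[[0,0,0.05,0,0,0,0.5],[0,0,0.1,0,0,0,0.5],[0,0,0.15,0,0,0,0.5],[0,0,0.2,0,0,0,0.5],[0,0,0.25,0,0,0,0.5],[0,0,0.3,0,0,0,0.5],[0,0,0.3,0,0,0,0.5]]]}' 60
```

```text
time: 24.85
tool_pos: [533.5, 84.8, 73.8]
tcp_rot: [180.0, 0.0, 151.0]
ft_force: [-4.2, -0.3, 6.0]
finger_gap: 58.1
grip_force: 69.8
```

```bash
python3 -m handwheel '{"series": [[[0,0,0.05,0,0,0,0.5],[0,0,0.1,0,0,0,0.5],[0,0,0.15,0,0,0,0.5],[0,0,0.2,0,0,0,0.5],[0,0,0.25,0,0,0,0.5],[0,0,0.3,0,0,0,0.5],[0,0,0.3,0,0,0,0.5]]]}' 60
```

```text
time: 25.72
tool_pos: [533.5, 84.8, 71.2]
tcp_rot: [180.0, 0.0, 151.0]
ft_force: [-6.2, -1.6, 9.4]
finger_gap: 58.3
grip_force: 70.5
```

```bash
python3 -m handwheel '{"series": [[[0,0,0.05,0,0,0,0.5],[0,0,0.1,0,0,0,0.5],[0,0,0.15,0,0,0,0.5],[0,0,0.15,0,0,0,0.5]]]}' 60
```

```text
time: 26.22
tool_pos: [533.7, 84.8, 71.1]
tcp_rot: [180.0, 0.0, 151.0]
ft_force: [-11.7, -2.0, 21.8]
finger_gap: 57.8
grip_force: 71.8
```

```bash
python3 -m handwheel '{"series": [[[0,0,-0.2,0,0,0,0.5],[0,0,-0.2,0,0,0,0.5],[0,0,-0.2,0,0,0,1],[0,0,-0.2,0,0,0,1],[0,0,-0.2,0,0,0,1],[0,0,-0.2,0,0,0,1],[0,0,-3,0,0,0,1],[0,0,-7,0,0,0,1],[0,0,-10,0,0,0,1],[0,0,-10,0,0,0,1],[0,0,-10,0,0,0,1]]]}' 60
python3 - <<'E'
from h import *
for i in range(2): s=eyes.snapshot('wrist')
p,R=pose(); print(p,status.sense()["ft_force"],status.sense()["finger_gap"])
g=np.array(s["img"]).max(2)
zc=p.copy()
for z,rad in ((96,30),(65,35)):
    print(z,[proj(s,p+R.apply([a,b,0])-[0,0,p[2]-z]).round(1).tolist() for a,b in ((rad,0),(-rad,0),(0,-rad),(0,rad))])
print(g[100:300:2,256].tolist())
g2=np.array(s["img"]).max(2); 
for v in (205,215,225): print(v,g2[v,190:330:2].tolist())
E
```

```text
time: 27.6
tool_pos: [532.9, 84.8, 167.8]
tcp_rot: [-180.0, -0.0, 151.0]
ft_force: [0.1, 0.5, -1.0]
finger_gap: 85.3
grip_force: 0.0
[532.30394426  84.75688963 166.92331222] [ 0.00348332  0.60904346 -0.66918306] 85.31546720753629
96 [[255.3, 160.1], [255.4, 231.7], [217.7, 197.3], [293.0, 197.3]]
65 [[255.5, 147.8], [255.6, 222.4], [216.8, 186.6], [294.3, 186.6]]
[139, 138, 139, 136, 141, 138, 137, 137, 138, 137, 138, 138, 138, 139, 138, 138, 138, 141, 138, 99, 210, 216, 217, 204, 212, 215, 147, 80, 76, 75, 102, 215, 226, 116, 119, 120, 121, 69, 91, 91, 93, 98, 93, 91, 92, 90, 91, 91, 95, 58, 60, 60, 62, 65, 90, 90, 89, 79, 159, 162, 154, 156, 156, 145, 194, 206, 125, 126, 126, 128, 128, 125, 125, 128, 126, 127, 120, 125, 150, 147, 149, 149, 151, 148, 149, 150, 149, 148, 148, 147, 146, 147, 149, 147, 147, 147, 149, 146, 145, 145]
205 [150, 150, 150, 150, 148, 149, 150, 151, 152, 103, 117, 127, 129, 127, 127, 128, 99, 115, 118, 118, 115, 116, 118, 97, 87, 79, 168, 166, 87, 90, 59, 60, 58, 62, 59, 59, 60, 42, 55, 165, 164, 164, 161, 66, 86, 202, 213, 212, 197, 210, 195, 205, 127, 130, 132, 132, 132, 133, 132, 133, 131, 135, 135, 134, 133, 135, 83, 135, 136, 137]
215 [150, 145, 144, 145, 146, 146, 146, 147, 147, 151, 150, 151, 100, 114, 129, 128, 127, 126, 124, 189, 204, 202, 203, 202, 202, 203, 203, 181, 79, 72, 161, 158, 157, 151, 163, 167, 154, 86, 73, 74, 132, 202, 206, 205, 204, 207, 206, 205, 207, 164, 129, 130, 130, 131, 130, 128, 129, 130, 130, 130, 130, 132, 130, 131, 132, 134, 134, 134, 134, 133]
225 [149, 150, 149, 148, 148, 149, 148, 146, 147, 146, 146, 146, 146, 146, 148, 90, 112, 128, 127, 128, 129, 127, 125, 126, 206, 203, 201, 201, 202, 206, 150, 152, 154, 154, 152, 155, 162, 130, 198, 202, 202, 204, 205, 208, 168, 129, 129, 129, 128, 130, 131, 131, 130, 132, 130, 131, 131, 130, 131, 130, 132, 127, 120, 111, 146, 149, 149, 149, 150, 150]
```

```bash
python3 -c "
from h import *
print(r.hand_in())"
```

```text
the job is handed in; nothing more can be done
None
```

The job is handed in: the key went down to the slot's floor and the gear is on over it and pressed home with the seal ring down. The highest wrist force in my readings was about 25 N, and it finished at about 28 s. The height rests on the gear stopping dead at the seat height as the force rose and on the final wrist image; the hand-in gave no verdict.

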